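# Keep the cup warm: press three keys in order

## Robot

A 7-joint arm with a two-finger parallel gripper is mounted at the origin on the work surface. World frame = base frame: x ahead of the robot, y to its left, z up, the work surface at z = 0. Lengths are in m, angles in rad, forces in N, time in s.
With the tool pointing down it reaches from about 0.425 to 0.875 m from the base axis. Payload 8.4 kg.
Tool frame: the origin (TCP) lies between the finger pads; the fingertips stand 17 mm ahead of it and the grasp point (between the pads) lies 2 mm behind it (manip.tip_extent is the distance from the TCP to the fingertips, in m); z points along the fingers, y is the direction in which the jaws open and shut (so a half turn about z gives the same grasp; the last joint's range is limited). The gripper opens to 87 mm and grips with 3 to 60 N. Pads are 19 mm wide; open, the fingers measure 117 mm over their backs; the gripper's body (75 mm by 190 mm) begins 51 mm behind the grasp point.
Start: joints at [-1.298, 0.333, 0.04, 1.465, -0.013, 1.343, -0.059], TCP at [0.236, 0.606, 0.24] pointing down, gripper open.
Joint ranges: [-2.58, 2.58], [-0.38, 2.09], [-1.3, 1.39], [0.25, 2.4], [-1.5, 4.64], [0.08, 2.09], [-2.65, 2.65]. Speed limits (rad/s): [2.22, 2.22, 2.79, 2.79, 3.14, 3.14, 3.14].

## Interface

Orientations are given as a unit quaternion [w, x, y, z].
In Python, from cell import sense, vision, sign_off, manip gives the robot as it stands.
- The arm moves only by the tool arm_command, never from a script. Its argument "increments" is a list of rows, each an object of numbers: "tx", "ty", "tz": the shift along the tool's x, y, z in m; "wx", "wy", "wz": the turn, a rotation vector about the tool's x, y, z in rad; "gripper": the opening, from -1 (shut) to 1 (fully open). In form: [{"tx": .., "ty": .., "tz": .., "wx": .., "wy": .., "wz": .., "gripper": ..}, ...]. A call has 1 to 10 rows; each row is the pose to reach, as a shift and turn from the pose commanded when the call began, along the tool's axes at that moment; what a row does not reach only later rows make up. A row lasts 1/10 s, in which the tool goes at most 50 mm and 8.59 degrees, less where a joint would pass 70% of its speed; a pose out of reach is approached as far as the arm can. A call with a gripper value outside its range is refused whole. The fingers move at their own pace and stop on an object; the grip force is fixed at half the most. Time passes only in rows, so rows that repeat a pose let the fingers close. It gives the time, the measured TCP pose, the force and the opening at its end, in the units of the state.
- sense(): the state, without advancing time (a new reading comes with each control period).
- vision.get_image(name): name is "side" or "top"; returns a dict with "img" (480x640x3 uint8, red, green, blue), "z_map" (480x640 float32, m along the optical axis (not along the pixel's ray), 0 where there is no reading), "camera_matrix" (3x3 intrinsics, pixels), "distortion" ([k1, k2, p1, p2, k3] as OpenCV has them; the pictures are not rectified), "pose" (4x4, takes a point from camera to world coordinates). Camera axes: x right, y down, z forward; pixel columns grow to the right and rows downward; lengths in m; the calibration is good to about 2 mm. A picture is of the moment at which its call begins.
- sign_off(): hands the job in, once; it reports no verdict.
The state is a dict: "time": time; "joints": joint angles; "dq": joint speeds; "effort": joint torques, N m; "position": TCP position; "eef_rot": TCP orientation; "contact_force": force on the tool from outside, world axes, zero at the start; "torque": the same for the moment, N m; "opening": opening from 0.0 (shut) to 1.0 (fully open).
Only numpy, scipy, OpenCV 4.12 (cv2) and the standard library are available. Lean on these libraries where they do the work, as an engineer would, in place of code of your own. Each camera call takes 0.05 s, during which the arm holds its last target.

## Task

Set the cup to keep warm: with the fingertips lightly press down first the wide paddle on the oblong socket block, then the round key on the cup warmer's pod, then the domed top of the drum-shaped timer, each fully down, where it stays by itself. Keep strictly to that order and press gently, as on a lamp switch. Only touch the keys: do not grip, lift or shove the appliances, leave the cup standing on the warmer and all the other tableware where it is, and finish with the hand clear.

Things in the scene. Friction and masses are not known exactly. Their poses are not given: they have to be found in the camera images.
- block: oblong ivory battery socket block lying on the table, 130 (own x) x 62 (own y) x 36 mm high, about 0.7 kg, loose; origin at the centre of its underside, z up. A round socket face 42 mm across is drawn at its +x end, the wide paddle stands at its -x end
- block_press (a point): centre of the top face of the block's paddle: a flat rectangular key, 44 (x) x 34 mm (y), 30 mm from the block's centre towards its own -x; its top starts 50 mm above the table (14 mm proud of the block). The point moves down with the paddle
- warmer: ivory cup warmer lying on the table: slab 150 (own x) x 92 (own y) x 14 mm, about 0.7 kg, loose; origin at the centre of its underside, z up. Round metal plate 86 mm across centred 28 mm towards its +x, top 17 mm above the table, with a cup standing on it; control pod 46 x 64 mm, 36 mm high, at its -x end
- warmer_press (a point): centre of the top face of the warmer's round key, 32 mm across, on the pod, 50 mm from the warmer's centre towards its own -x; its top starts 50 mm above the table (14 mm proud of the pod). The point moves down with the key
- timer: ivory drum-shaped timer standing on the table, 78 mm across, 36 mm high, about 0.4 kg, loose; origin at the centre of its underside, z up; its top is a shallow dome
- timer_press (a point): crown of the timer's domed top, a key 54 mm across on the drum's axis; the crown starts 50 mm above the table (14 mm proud of the drum). The point moves down with the dome
- block_key (a joint): how far the block's paddle is pressed straight down, in m: 0 = up (start), 0.006 = fully down. It resists with about 3 N, has no return spring and stays where it is left. The key's cap sits on rubber that yields about 1 mm per 3 N, so under the finger the top sinks about 1 mm before the key moves, about 7 mm in all to have it fully down, then a few mm softly beyond; the cap comes back up when let go
- warmer_key (a joint): how far the warmer's round key is pressed straight down, in m: 0 = up (start), 0.006 = fully down. It resists with about 3 N, has no return spring and stays where it is left. The key's cap sits on rubber that yields about 1 mm per 3 N, so under the finger the top sinks about 1 mm before the key moves, about 7 mm in all to have it fully down, then a few mm softly beyond; the cap comes back up when let go
- timer_key (a joint): how far the timer's dome is pressed straight down, in m: 0 = up (start), 0.006 = fully down. It resists with about 3 N, has no return spring and stays where it is left. The key's cap sits on rubber that yields about 1 mm per 3 N, so under the finger the top sinks about 1 mm before the key moves, about 7 mm in all to have it fully down, then a few mm softly beyond; the cap comes back up when let go
- cup: small white cup without handle, 66 mm across, 62 mm high, loose, standing on the warmer's plate; origin at the centre of its underside
- mug_left: white mug, 82 mm across, 95 mm high, handle towards its own +y, loose, behind the appliances on the left (+y) side; origin at the centre of its underside
- mug_right: white mug, 82 mm across, 95 mm high, handle towards its own +y, loose, behind the appliances on the right (-y) side; origin at the centre of its underside
- sugar_bowl: white bowl, 72 mm across, 45 mm high, loose, on the robot's side of the appliances, to the left; origin at the centre of its underside
- egg_cup: small white egg cup, 48 mm across, 55 mm high, loose, on the robot's side of the appliances, to the right; origin at the centre of its underside
- jam_jar: amber glass jar with a metal cap, 66 mm across, 90 mm high, loose, behind the middle of the row; origin at the centre of its underside
- teaspoon: steel teaspoon, 140 mm long, lying loose on the right side of the table; origin under its middle
There are look-alikes about, which are no part of the job. What is shaped like the warmer but orange or yellow is not meant.

How it is judged:
By the outcome, as a careful person would: the job done as asked, in the order asked, and still so for the second after the job is handed in, with the robot touching nothing.
It also fails if it takes over 48 s, if anything falls off the work surface, if the arm or the gripper's body presses on something with over 40 N, if the wrist force passes 120 N, or if a joint passes its speed limit or range.

## Working session

There is one attempt and no reset: what is moved stays moved. The work goes in short steps, Python scripts to look and compute and a tool call to move; the robot and the scene stay as the last step left them, time stands still between calls to the robot, and variables do not carry over. Pictures are saved under pics/ and viewed, and the job is handed in when it is done.

Besides the shell and the picture viewer there is one more tool, called after "Call:" as a command line: name --argument value ..., lists and objects as JSON in quotes. arm_command: Moves the arm, as the interface text tells. Its arguments: {"type":"object","properties":{"increments":{"type":"array","items":{"type":"object","properties":{"tx":{"type":"number"},"ty":{"type":"number"},"tz":{"type":"number"},"wx":{"type":"number"},"wy":{"type":"number"},"wz":{"type":"number"},"gripper":{"type":"number"}}}}},"required":["increments"]}

```bash
mkdir -p pics; ls; cat > h.py <<'E'
import numpy as np, cv2
from cell import sense, vision, sign_off, manip
def grab(n,tag):
    d=vision.get_image(n); cv2.imwrite(f'pics/{n}_{tag}.png',d['img'][:,:,::-1]); 
    np.savez(f'pics/{n}_{tag}.npz',**{k:np.asarray(v) for k,v in d.items()}); return d
def load(n,tag): return np.load(f'pics/{n}_{tag}.npz')
def ray(d,uv):
    p=cv2.undistortPoints(np.array(uv,float).reshape(-1,1,2),d['camera_matrix'],d['distortion']).reshape(-1,2)
    T=d['pose']; r=np.c_[p,np.ones(len(p))]@T[:3,:3].T; return T[:3,3],r
def plane(d,uv,z):
    o,r=ray(d,uv); return o+r*((z-o[2])/r[:,2:3])
def depthpt(d,uv):
    o,r=ray(d,uv); uv=np.array(uv,int).reshape(-1,2); return o+r*d['z_map'][uv[:,1],uv[:,0]][:,None]
E
python3 - <<'E'
from h import *
for n in('top','side'):
    d=grab(n,'0'); print(n,d['pose'].round(3),d['camera_matrix'],d['distortion'])
print(sense(),manip.tip_extent)
E
```

```text
pics
top [[-2.600e-02 -9.880e-01  1.550e-01  3.330e-01]
 [-1.000e+00  2.600e-02 -1.000e-03 -4.300e-02]
 [-3.000e-03 -1.550e-01 -9.880e-01  1.342e+00]
 [ 0.000e+00  0.000e+00  0.000e+00  1.000e+00]] [[620.55518101   0.         317.24860232]
 [  0.         620.55518101 225.31708445]
 [  0.           0.           1.        ]] [0.07313751 0.         0.         0.         0.        ]
side [[ 0.711 -0.436  0.551 -0.179]
 [-0.703 -0.428  0.568 -0.797]
 [-0.011 -0.792 -0.611  0.85 ]
 [ 0.     0.     0.     1.   ]] [[526.50942621   0.         328.31749059]
 [  0.         526.50942621 241.56619857]
 [  0.           0.           1.        ]] [-0.09287025  0.          0.          0.          0.        ]
{'time': 0.1, 'joints': array([-1.29818757,  0.33386688,  0.03986717,  1.46619269, -0.0133871 ,
        1.34330196, -0.05848067]), 'dq': array([ 1.77973552e-03, -2.12476552e-03,  1.90020859e-03, -1.52523511e-03,
        5.96775405e-05,  1.38655017e-04, -8.65555457e-04]), 'effort': array([ 3.56886987e-03, -6.57820487e+01,  1.33985583e+00, -4.04701674e+01,
       -5.96530410e-02,  4.11966350e-02,  1.29628534e-04]), 'position': array([0.23602182, 0.60519874, 0.23872608]), 'eef_rot': array([-8.37203014e-05,  1.84829302e-01,  9.82770352e-01, -7.46893286e-04]), 'contact_force': array([-0.56302198, -0.02635194, -0.07231088]), 'torque': array([-0.01311659, -0.08800144,  0.00180264]), 'opening': 1.002773728748593} 0.017
```

View pics/top_0.png

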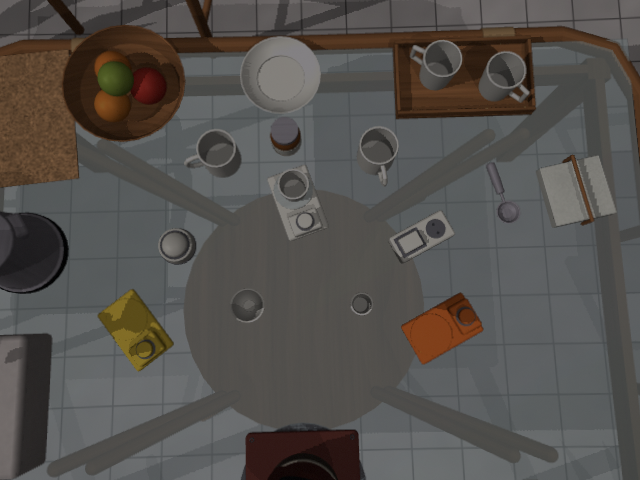

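View pics/side_0.png

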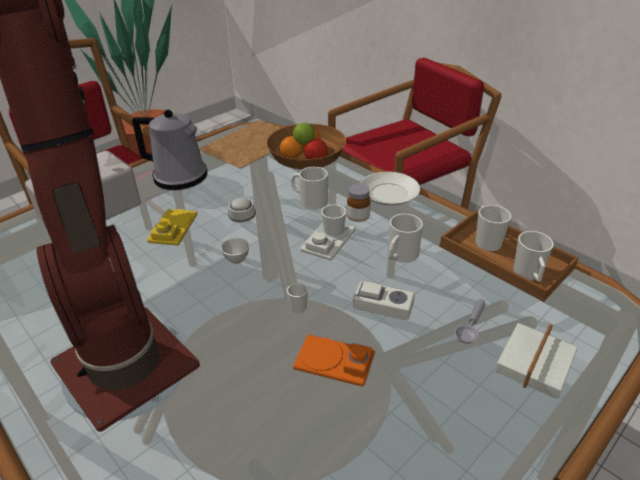

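The top view shows the ivory warmer near (297,203), with the key at about (305,221). The block is near (422,237), with the paddle at about (410,241), and the timer near (177,246). The orange and yellow look-alikes are at (442,328) and (135,330). I'll zoom in next.

```bash
python3 - <<'E'
from h import *
for n,cs in(('top',[(422,237),(297,203),(177,246)]),('side',[(384,297),(328,235),(240,208)])):
    im=cv2.imread(f'pics/{n}_0.png')
    t=[cv2.resize(im[v-32:v+32,u-40:u+40],None,fx=5,fy=5,interpolation=cv2.INTER_CUBIC) for u,v in cs]
    t.append(np.zeros_like(t[0]))
    o=np.vstack([np.hstack(t[:2]),np.hstack(t[2:])]); cv2.imwrite(f'pics/z_{n}.png',np.clip(o*1.4,0,255))
d=load('top','0')
for n,c in(('block',(410,241)),('warm',(305,221)),('timer',(177,243))):
    print(n,depthpt(d,[c]).round(4),plane(d,[c],.05).round(4))
E
```

```text
block [[ 0.4973 -0.2384  0.0446]] [[ 0.4966 -0.2376  0.05  ]]
warm [[ 0.5444 -0.0186  0.0532]] [[ 0.545  -0.0186  0.05  ]]
timer [[0.5054 0.2501 0.0503]] [[0.5055 0.2502 0.05  ]][ WARN:0@0.337] global loadsave.cpp:1063 imwrite_ Unsupported depth image for selected encoder is fallbacked to CV_8U.
```

View pics/z_top.png

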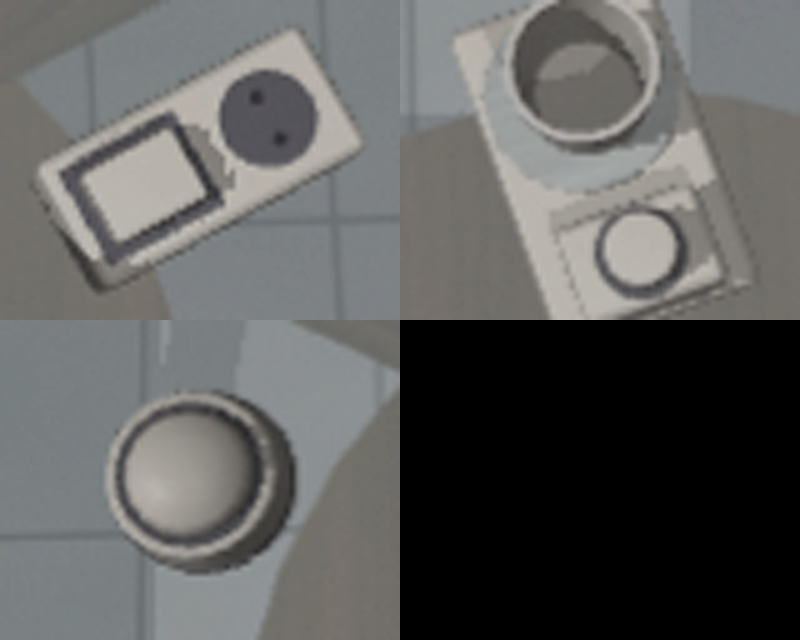

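View pics/z_side.png

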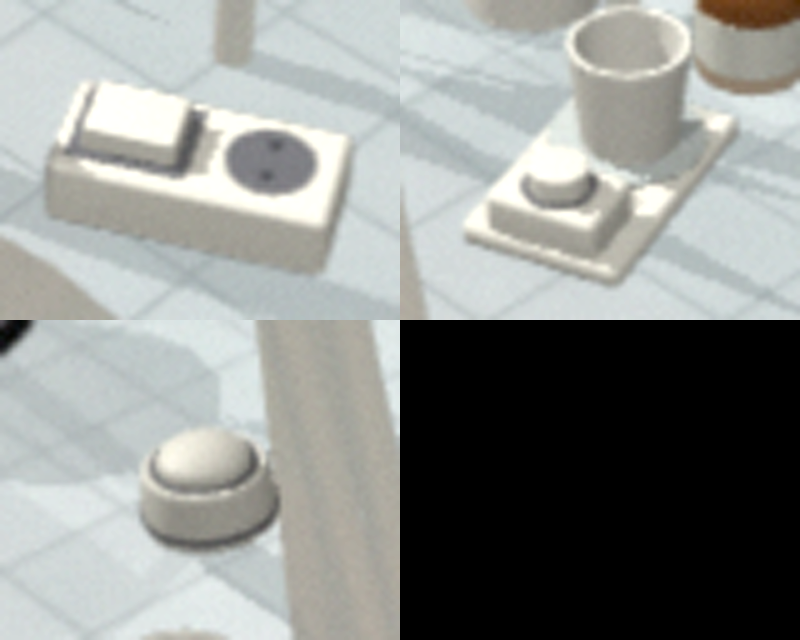

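```bash
python3 - <<'E'
from h import *
def px(c,z,t): 
    return (c[0]-40+(z[0]-t[0]*400+.5)/5-.5, c[1]-32+(z[1]-t[1]*320+.5)/5-.5)
T=load('top','0');S=load('side','0')
# mask refinement in top: bright non-dark component inside the dark ring
g=cv2.imread('pics/top_0.png',0)
for n,c,w in(('block',(410,241),20),('warm',(304,220),12),('timer',(175,244),20)):
    sub=g[c[1]-w:c[1]+w+1,c[0]-w:c[0]+w+1]
    for th in (85,95,105,115):
        m=(sub>th).astype(np.uint8); k,l,s,ce=cv2.connectedComponentsWithStats(m,connectivity=4)
        i=l[w,w]; 
        if i==0: continue
        cen=ce[i]+[c[0]-w,c[1]-w]; print(n,th,s[i],cen.round(1),plane(T,[cen],.05).round(4))
pts={'block':(px((422,237),(142,182),(0,0)),px((384,297),(141,118),(0,0))),
'warm':(px((297,203),(641,248),(1,0)),px((328,235),(559,165),(1,0)))}
for n,(a,b) in pts.items():
    o1,r1=ray(T,[a]);o2,r2=ray(S,[b]);A=np.c_[r1[0],-r2[0]];s=np.linalg.lstsq(A,o2-o1,rcond=None)[0]
    p=o1+s[0]*r1[0];q=o2+s[1]*r2[0];print(n,a,b,p.round(4),q.round(4),plane(T,[a],.05).round(4),plane(S,[b],.05).round(4))
s=px((422,237),(268,118),(0,0)); ps=plane(T,[s],.036)[0];pp=plane(T,[pts['block'][0]],.05)[0];print('socket',ps,'dist',np.linalg.norm((ps-pp)[:2]),'yaw',np.arctan2(*(ps-pp)[[1,0]]))
for z,t in(((191,475),'ring top'),):
    a=px((177,246),z,(0,1));print(t,a,plane(T,[a],.036),plane(T,[a],.04))
b=px((240,208),(205,478),(0,1)); print('timer side',b,plane(S,[b],.036))
# depth-based check
for n,c,w in(('block',(410,241),20),('warm',(304,220),14),('timer',(175,244),22)):
    uv=[(u,v) for v in range(c[1]-w,c[1]+w+1) for u in range(c[0]-w,c[0]+w+1)]
    P=depthpt(T,uv)
    k=(P[:,2]>.044)&(P[:,2]<.058); print(n,k.sum(),P[k].mean(0).round(4),P[k].min(0).round(3),P[k].max(0).round(3))
E
```

```text
block 85 [  8  10  25  22 329] [410.1 241.7] [[ 0.4952 -0.2377  0.05  ]]
block 95 [  9  10  24  22 315] [410.4 241.6] [[ 0.4953 -0.2383  0.05  ]]
block 105 [  9  10  24  22 300] [410.3 241.6] [[ 0.4954 -0.2381  0.05  ]]
block 115 [  9  10  24  22 284] [410.2 241.5] [[ 0.4955 -0.2379  0.05  ]]
warm 85 [  6   5  14  15 168] [304.5 220.3] [[ 0.5465 -0.0175  0.05  ]]
warm 95 [  6   6  14  14 162] [304.5 220.3] [[ 0.5465 -0.0174  0.05  ]]
warm 105 [  6   6  14  14 156] [304.5 220.3] [[ 0.5466 -0.0175  0.05  ]]
warm 115 [  6   6  14  14 146] [304.3 220.2] [[ 0.5466 -0.0172  0.05  ]]
timer 85 [  7   9  21  23 376] [172.1 244.5] [[0.5026 0.2604 0.05  ]]
timer 95 [  7  10  18  22 308] [170.7 244.9] [[0.5018 0.2632 0.05  ]]
timer 105 [  7  12  16  19 209] [169.4 245.6] [[0.5004 0.266  0.05  ]]
block (410.0, 241.0) (371.8, 288.2) [ 0.4975 -0.2386  0.0431] [ 0.4971 -0.2382  0.043 ] [[ 0.4966 -0.2376  0.05  ]] [[ 0.4912 -0.2431  0.05  ]]
warm (304.8, 220.2) (319.4, 235.6) [ 0.547  -0.0181  0.0484] [ 0.546  -0.0174  0.0482] [[ 0.5467 -0.0182  0.05  ]] [[ 0.5444 -0.0191  0.05  ]]
socket [ 0.52438098 -0.29426596  0.036     ] dist 0.06313583434091048 yaw -1.1156242391559599
ring top (174.8, 244.6) [[0.50404283 0.25796339 0.036     ]] [[0.50351802 0.25704118 0.04      ]]
timer side (240.6, 207.2) [[0.49424154 0.24592604 0.036     ]]
block 336 [ 0.4953 -0.2384  0.05  ] [ 0.472 -0.265  0.044] [ 0.52  -0.213  0.058]
warm 173 [ 0.5462 -0.018   0.0496] [ 0.532 -0.033  0.044] [ 0.562 -0.004  0.055]
timer 370 [0.5037 0.2577 0.0485] [0.479 0.234 0.044] [0.528 0.281 0.057]
```

```bash
cat >> h.py <<'E'
from scipy.spatial.transform import Rotation as Ro
def go(targets,cur):
    w,x,y,z=sense()['eef_rot']; R=Ro.from_quat([x,y,z,w]).as_matrix()
    for t in targets: print(t,(R.T@(np.array(t)-np.array(cur))).round(4))
E
python3 - <<'E'
from h import *
T=load('top','0'); print('kettle',depthpt(T,[(20,250),(55,250),(5,230)]).round(3))
go([(.42,.3,.24),(.5,0,.24),(.4955,-.238,.24),(.4955,-.238,.1)],(.236,.606,.24))
E
```

```text
kettle [[0.485 0.516 0.166]
 [0.5   0.506 0.037]
 [0.519 0.531 0.193]]
(0.42, 0.3, 0.24) [-0.2826 -0.2182  0.0004]
(0.5, 0, 0.24) [-0.4661 -0.4687  0.0008]
(0.4955, -0.238, 0.24) [-0.5484 -0.6921  0.0011]
(0.4955, -0.238, 0.1) [-0.5484 -0.6919  0.1411]
```

Call:
arm_command --increments '[{"tz": -0.05, "gripper": -1}, {"tx": -0.03, "ty": -0.03, "tz": -0.05, "gripper": -1}, {"tx": -0.057, "ty": -0.06, "tz": -0.05, "gripper": -1}, {"tx": -0.09, "ty": -0.095, "tz": -0.05, "gripper": -1}, {"tx": -0.125, "ty": -0.132, "tz": -0.05, "gripper": -1}, {"tx": -0.16, "ty": -0.17, "tz": -0.05, "gripper": -1}, {"tx": -0.195, "ty": -0.206, "tz": -0.05, "gripper": -1}, {"tx": -0.227, "ty": -0.24, "tz": -0.05, "gripper": -1}, {"tx": -0.227, "ty": -0.24, "tz": -0.05, "gripper": -1}, {"tx": -0.227, "ty": -0.24, "tz": -0.05, "gripper": -1}]'

```text
validation failed for argument at $.in...
```

Call:
arm_command --increments '[{"tx": 0.0, "ty": 0.0, "tz": -0.05, "wx": 0.0, "wy": 0.0, "wz": 0.0, "gripper": -1.0}]'

```text
time: 0.2
position: [0.235, 0.6025, 0.2822]
eef_rot: [-0.001, 0.185, 0.983, -0.007]
contact_force: [1.0, 0.5, -0.5]
opening: 0.962
```

Call:
arm_command --increments '[{"tx": -0.03, "ty": -0.03, "tz": 0.0, "wx": 0.0, "wy": 0.0, "wz": 0.0, "gripper": -1.0}, {"tx": -0.06, "ty": -0.064, "tz": 0.0, "wx": 0.0, "wy": 0.0, "wz": 0.0, "gripper": -1.0}, {"tx": -0.09, "ty": -0.095, "tz": 0.0, "wx": 0.0, "wy": 0.0, "wz": 0.0, "gripper": -1.0}, {"tx": -0.125, "ty": -0.132, "tz": 0.0, "wx": 0.0, "wy": 0.0, "wz": 0.0, "gripper": -1.0}, {"tx": -0.16, "ty": -0.17, "tz": 0.0, "wx": 0.0, "wy": 0.0, "wz": 0.0, "gripper": -1.0}, {"tx": -0.195, "ty": -0.206, "tz": 0.0, "wx": 0.0, "wy": 0.0, "wz": 0.0, "gripper": -1.0}, {"tx": -0.227, "ty": -0.24, "tz": 0.0, "wx": 0.0, "wy": 0.0, "wz": 0.0, "gripper": -1.0}, {"tx": -0.227, "ty": -0.24, "tz": 0.0, "wx": 0.0, "wy": 0.0, "wz": 0.0, "gripper": -1.0}, {"tx": -0.227, "ty": -0.24, "tz": 0.0, "wx": 0.0, "wy": 0.0, "wz": 0.0, "gripper": -1.0}]'

```text
time: 1.1
position: [0.3608, 0.2986, 0.2897]
eef_rot: [-0.0, 0.186, 0.983, 0.0]
contact_force: [0.2, 0.6, -0.9]
opening: 0.172
```

```bash
python3 - <<'E'
from h import *
s=sense(); print(s['position'],s['joints'].round(2),s['opening'])
go([(.49,0,.24),(.4955,-.238,.24),(.4955,-.238,.12)],s['position'])
E
```

```text
[0.36076198 0.29857555 0.28965813] [-1.02 -0.07  0.23  1.82  0.02  1.39  0.39] 0.17152799919375866
(0.49, 0, 0.24) [-0.2295 -0.2307  0.0494]
(0.4955, -0.238, 0.24) [-0.3216 -0.4502  0.0493]
(0.4955, -0.238, 0.12) [-0.3217 -0.4503  0.1693]
```

Call:
arm_command --increments '[{"tx": -0.033, "ty": -0.033, "tz": 0.0, "wx": 0.0, "wy": 0.0, "wz": 0.0, "gripper": -1.0}, {"tx": -0.066, "ty": -0.066, "tz": 0.0, "wx": 0.0, "wy": 0.0, "wz": 0.0, "gripper": -1.0}, {"tx": -0.098, "ty": -0.099, "tz": 0.0, "wx": 0.0, "wy": 0.0, "wz": 0.0, "gripper": -1.0}, {"tx": -0.131, "ty": -0.132, "tz": 0.0, "wx": 0.0, "wy": 0.0, "wz": 0.0, "gripper": -1.0}, {"tx": -0.164, "ty": -0.165, "tz": 0.0, "wx": 0.0, "wy": 0.0, "wz": 0.0, "gripper": -1.0}, {"tx": -0.197, "ty": -0.198, "tz": 0.0, "wx": 0.0, "wy": 0.0, "wz": 0.0, "gripper": -1.0}, {"tx": -0.229, "ty": -0.231, "tz": 0.0, "wx": 0.0, "wy": 0.0, "wz": 0.0, "gripper": -1.0}, {"tx": -0.244, "ty": -0.268, "tz": 0.0, "wx": 0.0, "wy": 0.0, "wz": 0.0, "gripper": -1.0}, {"tx": -0.26, "ty": -0.304, "tz": 0.0, "wx": 0.0, "wy": 0.0, "wz": 0.0, "gripper": -1.0}, {"tx": -0.275, "ty": -0.341, "tz": 0.0, "wx": 0.0, "wy": 0.0, "wz": 0.0, "gripper": -1.0}]'

```text
time: 2.1
position: [0.4934, -0.118, 0.2894]
eef_rot: [-0.0, 0.183, 0.983, -0.0]
contact_force: [0.4, 0.3, -0.9]
opening: 0.004
```

Call:
arm_command --increments '[{"tx": -0.015, "ty": -0.037, "tz": 0.0, "wx": 0.0, "wy": 0.0, "wz": 0.0, "gripper": -1.0}, {"tx": -0.03, "ty": -0.073, "tz": 0.02, "wx": 0.0, "wy": 0.0, "wz": 0.0, "gripper": -1.0}, {"tx": -0.047, "ty": -0.109, "tz": 0.04, "wx": 0.0, "wy": 0.0, "wz": 0.0, "gripper": -1.0}, {"tx": -0.047, "ty": -0.109, "tz": 0.08, "wx": 0.0, "wy": 0.0, "wz": 0.0, "gripper": -1.0}, {"tx": -0.047, "ty": -0.109, "tz": 0.12, "wx": 0.0, "wy": 0.0, "wz": 0.0, "gripper": -1.0}, {"tx": -0.047, "ty": -0.109, "tz": 0.15, "wx": 0.0, "wy": 0.0, "wz": 0.0, "gripper": -1.0}, {"tx": -0.047, "ty": -0.109, "tz": 0.15, "wx": 0.0, "wy": 0.0, "wz": 0.0, "gripper": -1.0}, {"tx": -0.047, "ty": -0.109, "tz": 0.15, "wx": 0.0, "wy": 0.0, "wz": 0.0, "gripper": -1.0}]'

```text
time: 2.9
position: [0.4976, -0.2361, 0.1399]
eef_rot: [-0.0, 0.184, 0.983, -0.0]
contact_force: [1.3, -0.6, 0.7]
opening: 0.006
```

```bash
python3 - <<'E'
from h import *
s=sense(); print(s['position'],s['joints'].round(2),s['opening'],s['contact_force'],s['time'])
go([(.4955,-.238,.075)],s['position'])
d=grab('side','1')
E
```

```text
[ 0.49757381 -0.23605519  0.13990837] [-0.39  0.28  0.88  1.87 -0.24  1.11  1.78] 0.006015040874018611 [ 1.31618849 -0.62932861  0.7137189 ] 2.9
(0.4955, -0.238, 0.075) [ 0.0012 -0.0025  0.0649]
```

View pics/side_1.png

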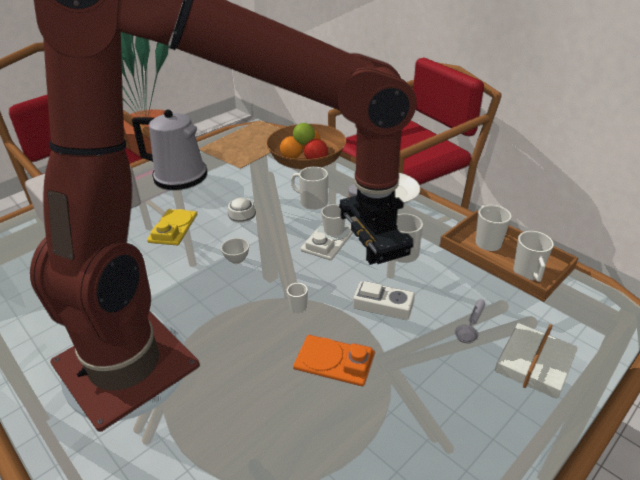

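The closed hand is above the block at about (378,255), over the paddle at (371,288), and nothing has been disturbed. I'll descend now.

Call:
arm_command --increments '[{"tx": 0.001, "ty": -0.0025, "tz": 0.03, "wx": 0.0, "wy": 0.0, "wz": 0.0, "gripper": -1.0}, {"tx": 0.001, "ty": -0.0025, "tz": 0.055, "wx": 0.0, "wy": 0.0, "wz": 0.0, "gripper": -1.0}, {"tx": 0.001, "ty": -0.0025, "tz": 0.068, "wx": 0.0, "wy": 0.0, "wz": 0.0, "gripper": -1.0}, {"tx": 0.001, "ty": -0.0025, "tz": 0.068, "wx": 0.0, "wy": 0.0, "wz": 0.0, "gripper": -1.0}, {"tx": 0.001, "ty": -0.0025, "tz": 0.068, "wx": 0.0, "wy": 0.0, "wz": 0.0, "gripper": -1.0}]'

```text
time: 3.45
position: [0.496, -0.239, 0.073]
eef_rot: [0.001, 0.185, 0.983, -0.0]
contact_force: [0.4, 0.3, 0.6]
opening: 0.008
```

```bash
python3 - <<'E'
from h import *
s=sense(); print(s['position'],s['contact_force'],s['time'])
T=load('side','0')
d=grab('side','2');im=d['img'][230:330,310:450,::-1]; cv2.imwrite('pics/s2z.png',cv2.resize(im,None,fx=5,fy=5))
E
```

```text
[ 0.49602276 -0.23902848  0.07298169] [0.39833782 0.31560968 0.64268922] 3.45
```

View pics/s2z.png

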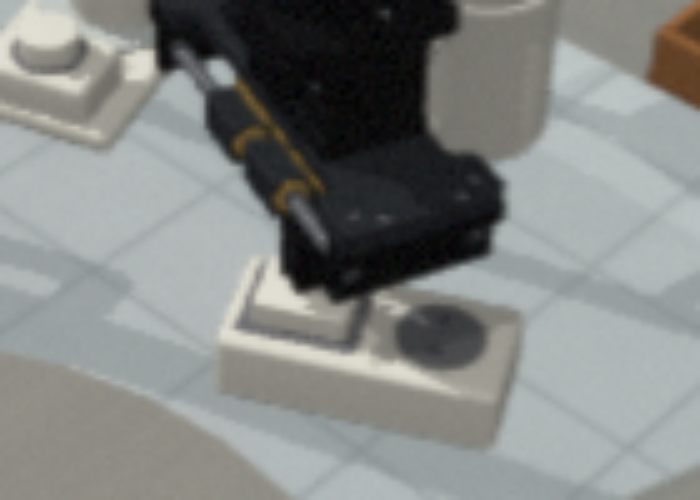

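The fingertips are just above the paddle's centre, about 6 mm clear. I'll press in small steps.

Call:
arm_command --increments '[{"tx": 0.0, "ty": 0.0, "tz": 0.004, "wx": 0.0, "wy": 0.0, "wz": 0.0, "gripper": -1.0}, {"tx": 0.0, "ty": 0.0, "tz": 0.006, "wx": 0.0, "wy": 0.0, "wz": 0.0, "gripper": -1.0}, {"tx": 0.0, "ty": 0.0, "tz": 0.008, "wx": 0.0, "wy": 0.0, "wz": 0.0, "gripper": -1.0}, {"tx": 0.0, "ty": 0.0, "tz": 0.01, "wx": 0.0, "wy": 0.0, "wz": 0.0, "gripper": -1.0}, {"tx": 0.0, "ty": 0.0, "tz": 0.01, "wx": 0.0, "wy": 0.0, "wz": 0.0, "gripper": -1.0}]'

```text
time: 4.0
position: [0.4955, -0.2388, 0.0616]
eef_rot: [0.0, 0.185, 0.983, -0.0]
contact_force: [1.5, -0.5, 2.6]
opening: 0.002
```

Call:
arm_command --increments '[{"tx": 0.0, "ty": 0.0, "tz": 0.002, "wx": 0.0, "wy": 0.0, "wz": 0.0, "gripper": -1.0}, {"tx": 0.0, "ty": 0.0, "tz": 0.004, "wx": 0.0, "wy": 0.0, "wz": 0.0, "gripper": -1.0}, {"tx": 0.0, "ty": 0.0, "tz": 0.004, "wx": 0.0, "wy": 0.0, "wz": 0.0, "gripper": -1.0}, {"tx": 0.0, "ty": 0.0, "tz": 0.004, "wx": 0.0, "wy": 0.0, "wz": 0.0, "gripper": -1.0}]'

```text
time: 4.4
position: [0.4955, -0.2388, 0.0581]
eef_rot: [0.0, 0.185, 0.983, 0.0]
contact_force: [-0.5, 0.8, 10.3]
opening: 0.006
```

The force rose to 10 N with the top about 9 mm down, so the paddle is fully down. I'll lift straight up and check it.

Call:
arm_command --increments '[{"tx": 0.0, "ty": 0.0, "tz": -0.01, "wx": 0.0, "wy": 0.0, "wz": 0.0, "gripper": -1.0}, {"tx": 0.0, "ty": 0.0, "tz": -0.05, "wx": 0.0, "wy": 0.0, "wz": 0.0, "gripper": -1.0}, {"tx": 0.0, "ty": 0.0, "tz": -0.1, "wx": 0.0, "wy": 0.0, "wz": 0.0, "gripper": -1.0}, {"tx": 0.006, "ty": 0.04, "tz": -0.125, "wx": 0.0, "wy": 0.0, "wz": 0.0, "gripper": -1.0}, {"tx": 0.013, "ty": 0.088, "tz": -0.125, "wx": 0.0, "wy": 0.0, "wz": 0.0, "gripper": -1.0}, {"tx": 0.02, "ty": 0.135, "tz": -0.125, "wx": 0.0, "wy": 0.0, "wz": 0.0, "gripper": -1.0}, {"tx": 0.027, "ty": 0.18, "tz": -0.125, "wx": 0.0, "wy": 0.0, "wz": 0.0, "gripper": -1.0}, {"tx": 0.033, "ty": 0.224, "tz": -0.125, "wx": 0.0, "wy": 0.0, "wz": 0.0, "gripper": -1.0}, {"tx": 0.033, "ty": 0.224, "tz": -0.09, "wx": 0.0, "wy": 0.0, "wz": 0.0, "gripper": -1.0}, {"tx": 0.033, "ty": 0.224, "tz": -0.09, "wx": 0.0, "wy": 0.0, "wz": 0.0, "gripper": -1.0}]'

```text
time: 5.4
position: [0.543, -0.0166, 0.1442]
eef_rot: [-0.003, 0.183, 0.983, -0.001]
contact_force: [-0.7, -1.2, 0.2]
opening: 0.006
```

```bash
python3 - <<'E'
from h import *
s=sense(); print(s['position'],s['contact_force'],s['time'],s['joints'].round(2))
go([(.5463,-.0178,.073)],s['position'])
d=grab('side','3');im=d['img'][170:330,270:450,::-1]; cv2.imwrite('pics/s3z.png',cv2.resize(im,None,fx=3.7,fy=3.7))
t=grab('top','3')
c=(410,241);w=20
uv=[(u,v) for v in range(c[1]-w,c[1]+w+1) for u in range(c[0]-w,c[0]+w+1)]
for D in(load('top','0'),t):
    P=depthpt(D,uv); k=(P[:,2]>.02)&(P[:,2]<.1)
    Q=P[(abs(P[:,0]-.4953)<.012)&(abs(P[:,1]+.238)<.012)]; print(len(Q),np.median(Q[:,2]))
E
```

```text
[ 0.54299222 -0.01663845  0.14419743] [-0.66401058 -1.17862909  0.21399991] 5.4 [-0.74  0.24  0.79  1.87 -0.19  1.11  1.32]
(0.5463, -0.0178, 0.073) [-0.0039  0.0004  0.0712]
133 0.05019479272437022
122 0.044368391483480374
```

View pics/s3z.png

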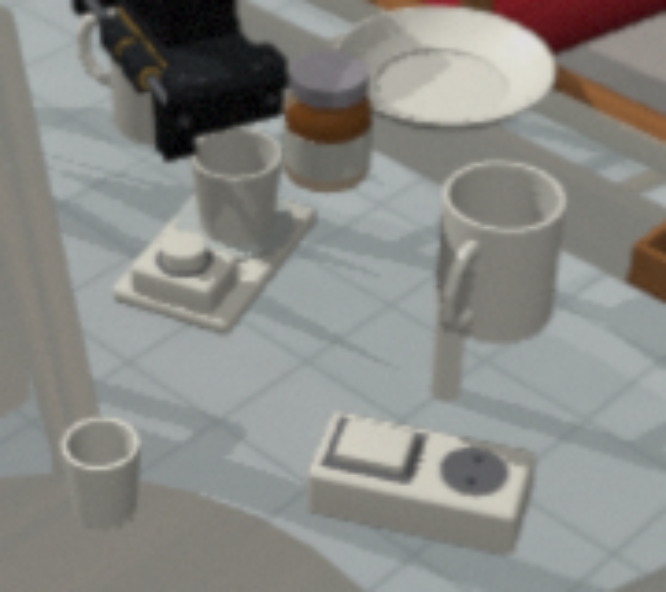

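View pics/top_3.png

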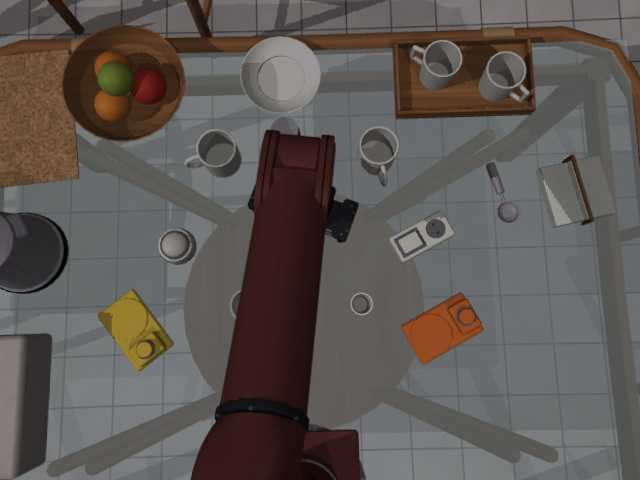

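The paddle's top dropped from 50.2 to 44.4 mm and the block hasn't moved (still near (422,237)). The hand is over the pod, so the warmer is next.

Call:
arm_command --increments '[{"tx": -0.003, "ty": 0.0, "tz": 0.02, "wx": 0.0, "wy": 0.0, "wz": 0.0, "gripper": -1.0}, {"tx": -0.003, "ty": 0.0, "tz": 0.045, "wx": 0.0, "wy": 0.0, "wz": 0.0, "gripper": -1.0}, {"tx": -0.003, "ty": 0.0, "tz": 0.064, "wx": 0.0, "wy": 0.0, "wz": 0.0, "gripper": -1.0}, {"tx": -0.003, "ty": 0.0, "tz": 0.07, "wx": 0.0, "wy": 0.0, "wz": 0.0, "gripper": -1.0}, {"tx": -0.003, "ty": 0.0, "tz": 0.07, "wx": 0.0, "wy": 0.0, "wz": 0.0, "gripper": -1.0}, {"tx": -0.003, "ty": 0.0, "tz": 0.07, "wx": 0.0, "wy": 0.0, "wz": 0.0, "gripper": -1.0}]'

```text
time: 6.1
position: [0.5493, -0.0198, 0.079]
eef_rot: [0.001, 0.185, 0.983, 0.0]
contact_force: [-0.4, -0.0, -0.2]
opening: 0.007
```

```bash
python3 - <<'E'
from h import *
s=sense(); print(s['position'],s['contact_force'],s['time'])
go([(.5463,-.0178,.0585)],s['position'])
d=grab('side','4');im=d['img'][170:290,250:400,::-1]; cv2.imwrite('pics/s4z.png',cv2.resize(im,None,fx=5,fy=5))
E
```

```text
[ 0.54930662 -0.01976053  0.07901617] [-0.43936328 -0.03544543 -0.20567668] 6.1
(0.5463, -0.0178, 0.0585) [0.0035 0.0007 0.0205]
```

View pics/s4z.png

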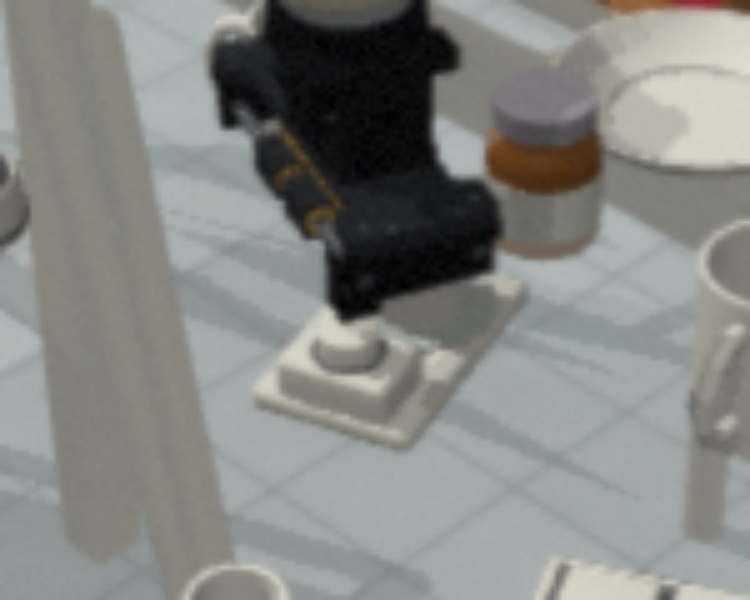

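The tip is above the round key at about (318,236), and the cup is hidden behind the hand with height to spare. I'll press with a 3 mm correction.

Call:
arm_command --increments '[{"tx": 0.0035, "ty": 0.0005, "tz": 0.003, "wx": 0.0, "wy": 0.0, "wz": 0.0, "gripper": -1.0}, {"tx": 0.0035, "ty": 0.0005, "tz": 0.008, "wx": 0.0, "wy": 0.0, "wz": 0.0, "gripper": -1.0}, {"tx": 0.0035, "ty": 0.0005, "tz": 0.011, "wx": 0.0, "wy": 0.0, "wz": 0.0, "gripper": -1.0}, {"tx": 0.0035, "ty": 0.0005, "tz": 0.013, "wx": 0.0, "wy": 0.0, "wz": 0.0, "gripper": -1.0}, {"tx": 0.0035, "ty": 0.0005, "tz": 0.015, "wx": 0.0, "wy": 0.0, "wz": 0.0, "gripper": -1.0}, {"tx": 0.0035, "ty": 0.0005, "tz": 0.016, "wx": 0.0, "wy": 0.0, "wz": 0.0, "gripper": -1.0}, {"tx": 0.0035, "ty": 0.0005, "tz": 0.016, "wx": 0.0, "wy": 0.0, "wz": 0.0, "gripper": -1.0}]'

```text
time: 6.85
position: [0.5454, -0.0172, 0.0614]
eef_rot: [-0.0, 0.185, 0.983, -0.0]
contact_force: [-1.0, 0.7, 2.0]
opening: 0.001
```

Call:
arm_command --increments '[{"tx": 0.0, "ty": 0.0, "tz": 0.002, "wx": 0.0, "wy": 0.0, "wz": 0.0, "gripper": -1.0}, {"tx": 0.0, "ty": 0.0, "tz": 0.004, "wx": 0.0, "wy": 0.0, "wz": 0.0, "gripper": -1.0}, {"tx": 0.0, "ty": 0.0, "tz": 0.004, "wx": 0.0, "wy": 0.0, "wz": 0.0, "gripper": -1.0}, {"tx": 0.0, "ty": 0.0, "tz": 0.004, "wx": 0.0, "wy": 0.0, "wz": 0.0, "gripper": -1.0}]'

```text
time: 7.25
position: [0.5456, -0.0174, 0.058]
eef_rot: [0.0, 0.185, 0.983, 0.0]
contact_force: [-3.2, 1.9, 9.8]
opening: 0.006
```

The force pattern is the same, so the round key is fully down. Next is the timer.

Call:
arm_command --increments '[{"tx": 0.0, "ty": 0.0, "tz": -0.01, "wx": 0.0, "wy": 0.0, "wz": 0.0, "gripper": -1.0}, {"tx": 0.0, "ty": 0.0, "tz": -0.05, "wx": 0.0, "wy": 0.0, "wz": 0.0, "gripper": -1.0}, {"tx": 0.0, "ty": 0.0, "tz": -0.1, "wx": 0.0, "wy": 0.0, "wz": 0.0, "gripper": -1.0}, {"tx": 0.01, "ty": 0.017, "tz": -0.14, "wx": 0.0, "wy": 0.0, "wz": 0.0, "gripper": -1.0}, {"tx": 0.033, "ty": 0.058, "tz": -0.14, "wx": 0.0, "wy": 0.0, "wz": 0.0, "gripper": -1.0}, {"tx": 0.056, "ty": 0.098, "tz": -0.14, "wx": 0.0, "wy": 0.0, "wz": 0.0, "gripper": -1.0}, {"tx": 0.08, "ty": 0.139, "tz": -0.14, "wx": 0.0, "wy": 0.0, "wz": 0.0, "gripper": -1.0}, {"tx": 0.103, "ty": 0.18, "tz": -0.14, "wx": 0.0, "wy": 0.0, "wz": 0.0, "gripper": -1.0}, {"tx": 0.126, "ty": 0.22, "tz": -0.12, "wx": 0.0, "wy": 0.0, "wz": 0.0, "gripper": -1.0}, {"tx": 0.139, "ty": 0.241, "tz": -0.09, "wx": 0.0, "wy": 0.0, "wz": 0.0, "gripper": -1.0}]'

```text
time: 8.25
position: [0.5034, 0.2625, 0.1485]
eef_rot: [0.001, 0.183, 0.983, 0.002]
contact_force: [-0.3, -0.2, -0.6]
opening: 0.005
```

```bash
python3 - <<'E'
from h import *
s=sense(); print(s['position'],s['contact_force'],s['time'],s['joints'].round(2))
d=grab('side','5')
s=sense();print(s['position']);go([(.504,.2575,.073)],s['position'])
t=grab('top','5')
c=(304,220);w=14
uv=[(u,v) for v in range(c[1]-w,c[1]+w+1) for u in range(c[0]-w,c[0]+w+1)]
for D in(load('top','0'),t):
    P=depthpt(D,uv)
    Q=P[(abs(P[:,0]-.546)<.01)&(abs(P[:,1]+.018)<.01)]; print(len(Q),np.median(Q[:,2]))
E
```

```text
[0.50338981 0.26252375 0.14845352] [-0.3193099  -0.21040674 -0.5753343 ] 8.25 [-1.09  0.26  0.63  1.81 -0.17  1.12  0.79]
[0.49954796 0.26433435 0.14234958]
(0.504, 0.2575, 0.073) [-0.0068 -0.0047  0.0693]
92 0.05001224494430967
84 0.043601966368126965
```

View pics/side_5.png

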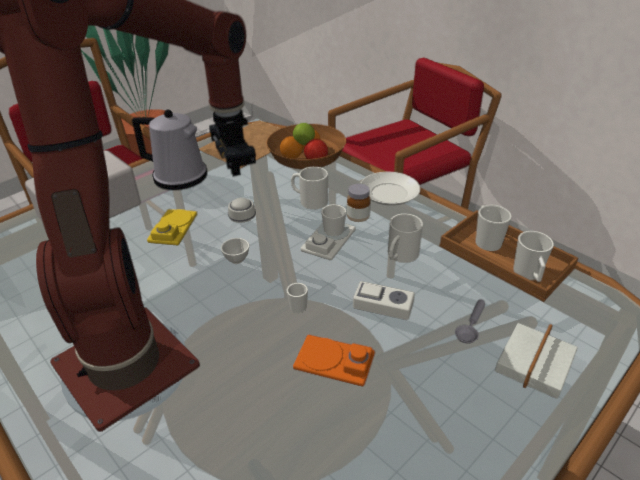

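View pics/top_5.png

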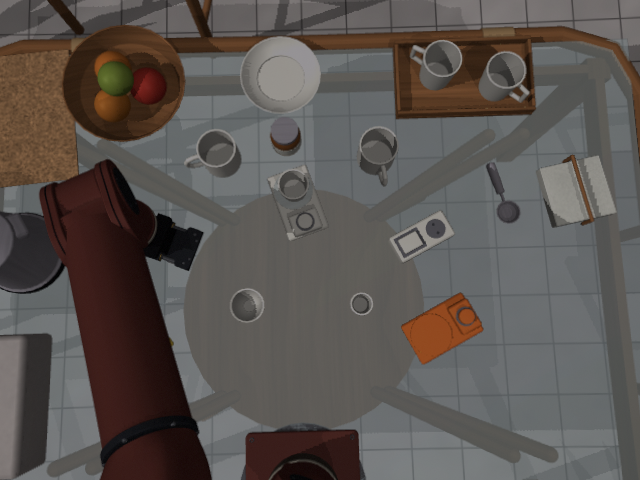

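The warmer key dropped from 50.0 to 43.6 mm, and the warmer and cup are where they were, at (297,203) and (293,183). I'll go down to just above the timer.

Call:
arm_command --increments '[{"tx": 0.0, "ty": 0.0, "tz": 0.02, "wx": 0.0, "wy": 0.0, "wz": 0.0, "gripper": -1.0}, {"tx": 0.0, "ty": 0.0, "tz": 0.05, "wx": 0.0, "wy": 0.0, "wz": 0.0, "gripper": -1.0}, {"tx": 0.0, "ty": 0.0, "tz": 0.068, "wx": 0.0, "wy": 0.0, "wz": 0.0, "gripper": -1.0}, {"tx": 0.0, "ty": 0.0, "tz": 0.068, "wx": 0.0, "wy": 0.0, "wz": 0.0, "gripper": -1.0}, {"tx": 0.0, "ty": 0.0, "tz": 0.068, "wx": 0.0, "wy": 0.0, "wz": 0.0, "gripper": -1.0}]'

```text
time: 8.85
position: [0.5042, 0.2568, 0.0804]
eef_rot: [0.0, 0.185, 0.983, -0.0]
contact_force: [0.3, -0.3, 0.4]
opening: 0.006
```

```bash
python3 - <<'E'
from h import *
d=grab('side','6');im=d['img'][130:250,170:320,::-1]; cv2.imwrite('pics/s6z.png',cv2.resize(im,None,fx=5,fy=5))
s=sense(); print(s['position'],s['contact_force'],s['time'])
go([(.504,.2575,.0585)],s['position'])
E
```

```text
[0.50452798 0.25718035 0.08092583] [-0.42296164 -0.47311523  0.91219751] 8.9
(0.504, 0.2575, 0.0585) [0.0006 0.0001 0.0224]
```

View pics/s6z.png

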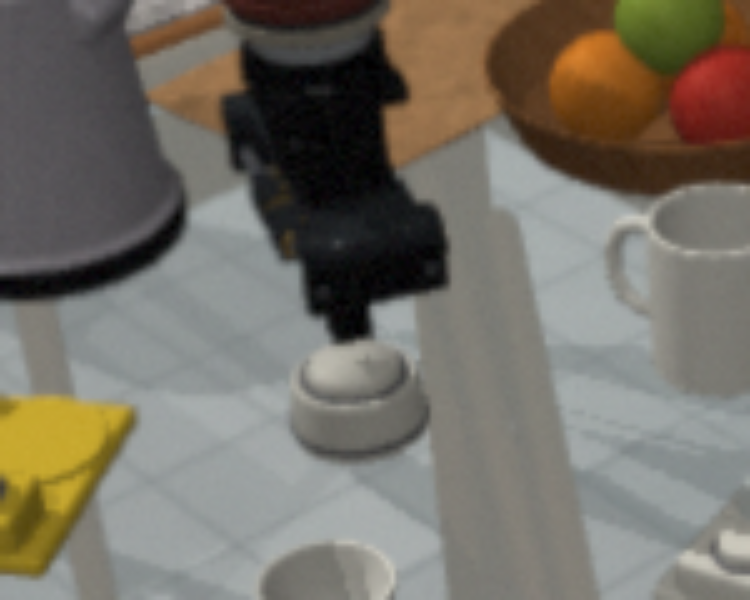

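The tip is centred over the dome at about (241,200). I'll press it now.

Call:
arm_command --increments '[{"tx": 0.0, "ty": 0.0, "tz": 0.006, "wx": 0.0, "wy": 0.0, "wz": 0.0, "gripper": -1.0}, {"tx": 0.0, "ty": 0.0, "tz": 0.011, "wx": 0.0, "wy": 0.0, "wz": 0.0, "gripper": -1.0}, {"tx": 0.0, "ty": 0.0, "tz": 0.013, "wx": 0.0, "wy": 0.0, "wz": 0.0, "gripper": -1.0}, {"tx": 0.0, "ty": 0.0, "tz": 0.015, "wx": 0.0, "wy": 0.0, "wz": 0.0, "gripper": -1.0}, {"tx": 0.0, "ty": 0.0, "tz": 0.017, "wx": 0.0, "wy": 0.0, "wz": 0.0, "gripper": -1.0}, {"tx": 0.0, "ty": 0.0, "tz": 0.018, "wx": 0.0, "wy": 0.0, "wz": 0.0, "gripper": -1.0}, {"tx": 0.0, "ty": 0.0, "tz": 0.018, "wx": 0.0, "wy": 0.0, "wz": 0.0, "gripper": -1.0}]'

```text
time: 9.6
position: [0.5035, 0.2577, 0.0615]
eef_rot: [0.0, 0.185, 0.983, -0.0]
contact_force: [0.1, -0.5, 1.6]
opening: 0.007
```

Call:
arm_command --increments '[{"tx": 0.0, "ty": 0.0, "tz": 0.002, "wx": 0.0, "wy": 0.0, "wz": 0.0, "gripper": -1.0}, {"tx": 0.0, "ty": 0.0, "tz": 0.004, "wx": 0.0, "wy": 0.0, "wz": 0.0, "gripper": -1.0}, {"tx": 0.0, "ty": 0.0, "tz": 0.004, "wx": 0.0, "wy": 0.0, "wz": 0.0, "gripper": -1.0}, {"tx": 0.0, "ty": 0.0, "tz": 0.004, "wx": 0.0, "wy": 0.0, "wz": 0.0, "gripper": -1.0}]'

```text
time: 10.0
position: [0.5036, 0.2578, 0.058]
eef_rot: [-0.0, 0.185, 0.983, 0.0]
contact_force: [-3.6, -0.5, 9.9]
opening: 0.002
```

Call:
arm_command --increments '[{"tx": 0.0, "ty": 0.0, "tz": -0.01, "wx": 0.0, "wy": 0.0, "wz": 0.0, "gripper": -1.0}, {"tx": 0.0, "ty": 0.0, "tz": -0.05, "wx": 0.0, "wy": 0.0, "wz": 0.0, "gripper": -1.0}, {"tx": 0.0, "ty": 0.0, "tz": -0.1, "wx": 0.0, "wy": 0.0, "wz": 0.0, "gripper": -1.0}, {"tx": 0.0, "ty": 0.0, "tz": -0.15, "wx": 0.0, "wy": 0.0, "wz": 0.0, "gripper": -1.0}, {"tx": 0.0, "ty": 0.0, "tz": -0.2, "wx": 0.0, "wy": 0.0, "wz": 0.0, "gripper": -1.0}, {"tx": 0.037, "ty": -0.015, "tz": -0.22, "wx": 0.0, "wy": 0.0, "wz": 0.0, "gripper": -1.0}, {"tx": 0.075, "ty": -0.03, "tz": -0.22, "wx": 0.0, "wy": 0.0, "wz": 0.0, "gripper": -1.0}, {"tx": 0.075, "ty": -0.03, "tz": -0.22, "wx": 0.0, "wy": 0.0, "wz": 0.0, "gripper": -1.0}, {"tx": 0.075, "ty": -0.03, "tz": -0.22, "wx": 0.0, "wy": 0.0, "wz": 0.0, "gripper": -1.0}]'

```text
time: 10.9
position: [0.4222, 0.2571, 0.278]
eef_rot: [-0.0, 0.184, 0.983, 0.001]
contact_force: [0.2, -0.5, -0.6]
opening: 0.003
```

```bash
python3 - <<'E'
from h import *
t=grab('top','7');d=grab('side','7')
s=sense(); print(s['position'],s['contact_force'],s['time'])
for nm,D0,D in(('top',load('top','0'),t),('side',load('side','0'),d)):
  for n,c,uvc in (('block',(.4953,-.238),dict(top=(410,241),side=(371,288))),('warm',(.546,-.018),dict(top=(304,220),side=(319,236))),('timer',(.504,.2575),dict(top=(174,244),side=(240,205)))):
    a,b=uvc[nm];w=14;uv=[(u,v) for v in range(b-w,b+w+1) for u in range(a-w,a+w+1)]
    for X in(D0,D):
        P=depthpt(X,uv);Q=P[(abs(P[:,0]-c[0])<.008)&(abs(P[:,1]-c[1])<.008)&(P[:,2]<.1)]; print(nm,n,len(Q),np.median(Q[:,2]) if len(Q) else None)
im=d['img'][160:340,200:440,::-1]; cv2.imwrite('pics/s7z.png',cv2.resize(im,None,fx=3.3,fy=3.3))
E
```

```text
[0.42328008 0.25667388 0.27757169] [ 0.09951893 -0.39715763 -0.20340426] 11.0
top block 58 0.0497457844416751
top block 53 0.044679407402889115
top warm 61 0.049327184109433375
top warm 53 0.044141949255118496
top timer 60 0.05101191266399008
top timer 57 0.04442744593090597
side block 33 0.048705025116850376
side block 37 0.04233759024239858
side warm 21 0.04847677305488096
side warm 24 0.04281708019528291
side timer 19 0.048136853366508414
side timer 22 0.04286591892032493
```

View pics/s7z.png

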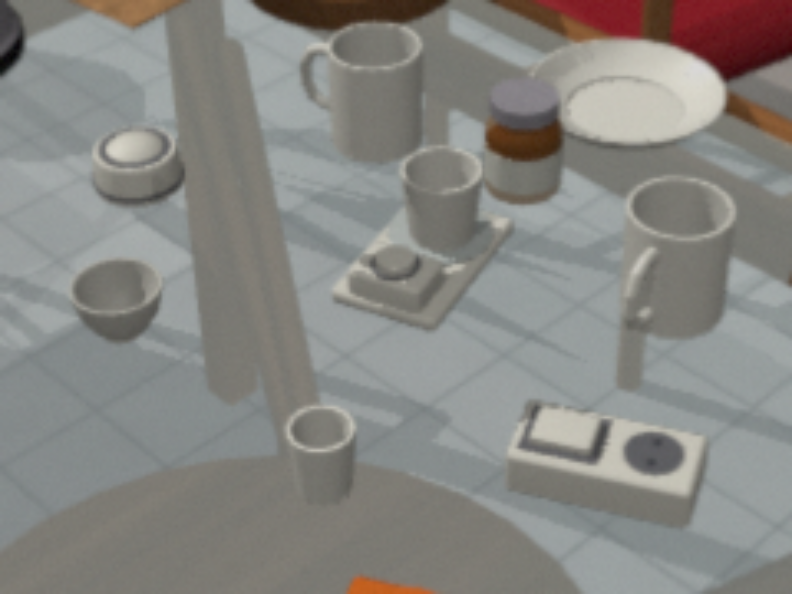

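View pics/top_7.png

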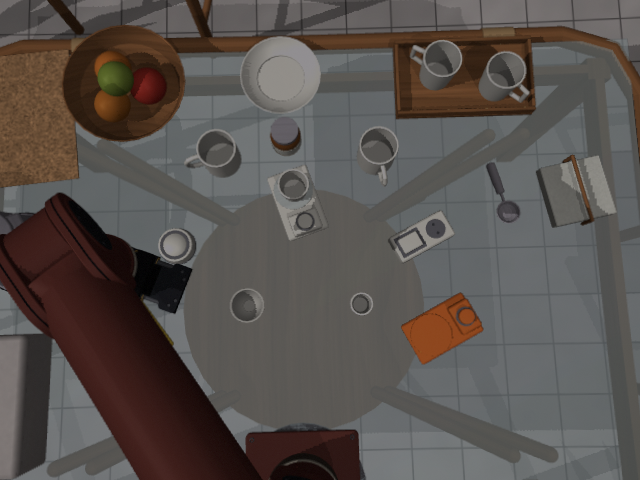

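All three keys sit about 5–6.5 mm lower in both views. Everything is where it started, and the hand is clear at z = 0.28.

```bash
python3 -c "
from cell import *
print(sign_off(), sense()['time'])"
```

```text
the job is handed in; nothing more can be done
the job is handed in; nothing more can be done
```

I pressed the block's paddle, then the warmer's round key, then the timer's dome, in that order and with closed fingertips, and handed the job in at about 11 s. No verdict was reported.

- **Pressing:** each key moved at about 2–3 N. I stopped each press at about 10 N with the top about 9 mm down. That matches the 6 mm of key travel plus the rubber giving way.
- **Last check:** the pictures after the final lift showed these drops in the key tops, noisy but consistent with fully down:

| Key | Top view | Side view |
|---|---|---|
| Block paddle | 5.1 mm | 6.4 mm |
| Warmer key | 5.2 mm | 5.7 mm |
| Timer dome | 6.6 mm | 5.3 mm |

- **Surroundings:** the appliances and other tableware looked unmoved, and the cup was still standing on the warmer. The hand ended clear, with the TCP at z = 0.28 m and no contact force.
- **Disagreements:** one early side-view estimate of the timer's position was about 15 mm off the top view. The dome was probably hiding part of the ring I measured, so I used the top-view and depth value. The first move call was also refused because some fields were missing; nothing moved.

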